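Move the order printer's latched battery pack to the charger

ROBOT

A 6-joint arm with a two-finger parallel gripper is mounted at the origin on a cart in front of the work surface, level with it; the furniture and walls round the work are solid. World frame = base frame: x ahead of the robot, y to its left, z up, the work surface at z = 0. Lengths are in m, angles in degrees, forces in N, time in s.
With the tool pointing down it reaches from about 0.25 to 0.725 m from the base axis. Payload 9.7 kg.
Tool frame: the origin (TCP) lies midway between the tips of the shut fingers; the grasp point (between the pads) lies 19 mm behind it; z points along the fingers, y is the line along which they close (so a half turn about z gives the same grasp; the last joint's range is limited). The gripper opens to 85 mm and grips with 20 to 120 N. Pads are 22 mm wide; open, the fingers measure 114 mm over their backs; the gripper's body (76 mm by 85 mm) begins 54 mm behind the grasp point. The pads swing forward as they close: fully open they stand 13 mm farther back than shut.
Start: joints at [-75.172, 4.979, 10.078, 95.1, 0, 90], TCP at [0.141, -0.532, 0.231] pointing down, gripper open.
Joint ranges: [-179.16, 179.16], [-48.56, 103.87], [-65.8, 70.77], [-126.05, 130.52], [-82.76, 87.17], [-180, 180]. Speed limits (degrees/s): [127.2, 127.2, 147.25, 180, 180, 180].

INTERFACE

Orientations are given as [roll, pitch, yaw] about the fixed x, y, z axes, in that order (R = Rz(yaw) Ry(pitch) Rx(roll)).
In Python, from workcell import bot gives the robot as it stands.
- The arm moves only by the shell command python3 -m crank 'ROWS' [FORCE]. ROWS is JSON, a list of rows, each an object with "gripper": the finger opening in mm, from 0 to 85.4; "travel": the shift along the tool's x, y, z in mm, a list of three; "twist": the turn, a rotation vector about the tool's x, y, z in rad, a list of three. In form: [{"gripper": gripper, "travel": [tx, ty, tz], "twist": [rx, ry, rz]}, ...]. A call has 1 to 12 rows; each row shifts and turns the commanded pose from where the row before left it, along the tool's axes as they then stand; what a row does not reach is not made up. A row lasts 1/8 s, in which the tool goes at most 62.5 mm and 10.7 degrees, less where a joint would pass 70% of its speed; a pose out of reach is approached as far as the arm can. A call is refused whole if a number of a shift passes 62.5 or a number of a turn 0.188, either way. A call with a gripper value outside its range is refused whole. The fingers move at their own pace and stop on an object; FORCE is the grip in N (left out, the last holds). Time passes only in rows, so rows that do not move let the fingers close. It gives the time, the measured TCP pose, the force, the opening and the grip force at its end, in the units of the state.
- bot.get_obs(): the state, without advancing time (a new reading comes with each control period).
- bot.camera(name): name is "scene" or "side" or "wrist"; returns the picture (384x512x3 uint8, red, green, blue); there is no depth.
- bot.calibration(name): a dict with "vfov" (degrees; the focal length in pixels is half the picture's height over the tangent of half this angle, whatever the lens; pixels are square), "cx", "cy" (the principal point, pixels), "k1" (the pictures are not rectified: a ray, as slopes to the right and down, at radius r is drawn at 1 + k1 r^2 times it, then the intrinsics apply), "camera_from_world" (4x4, takes a point from world to camera coordinates). Camera axes: x right, y down, z forward; pixel columns grow to the right and rows downward; lengths in m; the calibration is good to about 2 mm. A picture is of the moment at which its call begins: read the wrist's pose just before it. calibration takes no time and is no camera call; for the wrist camera it gives the pose at the moment of the call.
- bot.job_done(): hands the job in; it is judged then, once.
The state is a dict: "time": time; "q": joint angles; "qd": joint speeds; "joint_efforts": joint torques, N m; "ee_pos": TCP position; "tcp_rot": TCP orientation; "wrist_force": force on the tool from outside, world axes, zero at the start; "torque": the same for the moment, N m; "opening": finger opening in m; "grasp_force": force on a finger pad.
Only numpy, scipy, OpenCV 4.12 (cv2) and the standard library are available. Lean on these libraries where they do the work, as an engineer would, in place of code of your own. Each camera call takes 0.05 s, during which the arm holds its last target. There are 200 camera calls.

TASK

The order printer's battery is flat. Its pack is held by a locking snap tab: push the pack down a little while squeezing the tab in until the tab gives, and, keeping it squeezed, lift the pack straight out of the printer; then push it, tab on the same side as in the printer, fully down into the charger's empty front bay and let go so that it stays latched. Handle it gently: take hold softly before you squeeze, do not crush the tab, lever the pack in its bay, tear at the latch or ram it home, and leave the pack already on charge and everything else on the counter where it is.

Things in the scene. Friction and masses are not known exactly. Their poses are not given: they have to be found in the camera images.
- pack: Flat battery pack: upright grey block 54 (x) x 36 (y) x 92 mm, 0.2 to 0.37 kg, in the printer's bay, its top about 50 mm above the mouth. Origin: centre of its underside; z up; sprung tab on its -y face, finger ribs on +y. The lowest 4 mm are a foot 1.5 mm smaller all round. Latched, it stands 3 to 4.5 mm above the bay's floor on sprung contacts, up to 0.03 rad askew.
- pack_grip (a point): Point on the pack's axis 68 mm above its underside: where to pinch it along its y, one finger on the tab's thumb pad, one on the ribs. Over pad and ribs it measures 42.5 mm with the tab out, about 41 mm squeezed while locked, 36.5 mm with the tab fully in (then centred on this point). Fingertips 52 mm or more above the underside clear the bay's rim even when the pack is pushed down.
- pack_tab (a joint): The tab slides into the pack (m): 0 = sprung out, 0.006 = fully in. Its spring takes 2.5 N to start, 6.5 N fully in; 8 to 12 N of squeeze also carries the pack; 25 N cracks it. Its hook stands 4.5 mm out of the -y face and has a barb, top 36.3 mm above the underside. Locked, the barb stops the tab at 0.001 to 0.002 and no squeeze frees it; the harder the squeeze, the more the barb rubs.
- pack_thumb (a point): Middle of the outer face of the tab's thumb pad (24 mm wide, 54 to 82 mm above the pack's underside, 24.5 mm to -y of the pack's axis with the tab out).
- printer: Cream order printer, 176 (x) x 128 (y) mm, fixed: paper hood in front, 91 mm high (paper strip up to 125 mm); behind it a flat deck 68 mm high with the battery bay. Origin: centre of its underside; x points to its rear, z up. The forces between pack and bay add up to about 13 N at rest and must stay under 26 N: close on the pack with about 3 N first, then squeeze; one finger pushing its top sideways with 7 N is already too much.
- printer_bay (a point): Middle of the floor of the printer's battery bay, 24 mm above the counter; axes as the printer's. Mouth 46 mm up, 3 mm bevel, bezel 76 x 60 mm; inside 56 (x) x 37.5 (y) mm: a pack has 1 mm of play a side in x, 0.75 in y. Under the lip on its -y side a ridge ends 38 mm above the floor; the barb sits behind it. Pushed to 1.5 mm or less above the floor (about 10 N while squeezing 10 N) the pack lets the tab in.
- charger: Dark charger, 204 (x) x 100 (y) x 68 mm high, fixed, with two bays like the printer's one behind the other. Origin: centre of its underside; x points to its rear, z up. The front bay (towards the robot) is empty.
- charger_bay (a point): Nominal middle of the floor of the empty front bay, 24 mm above the counter; axes as the charger's. This bay is a drop-in insert that sits up to 3.5 mm higher or lower than nominal: feel for its floor. Otherwise as the printer's bay, lip and ridge on -y. A sprung contact block stands 9 mm out of the floor (3.5 N to start, 7 N flat), then the floor is hard.
- charger_mouth (a point): Nominal middle of the empty bay's mouth, 46 mm above its floor. The pack goes straight down; push it with the tab held in to within 1.5 mm of the floor (12 to 15 N at the hand), then let go: the hook springs out under the ridge and the pack rises to stand 3 to 4.5 mm above the floor, tab out. Not latched, it stands 8 mm or more above it or the tab stays 2 mm or more in. The bay takes 30 N in all.
- spare_pack: Second pack of the same kind, latched in the charger's rear bay, its axis 92 mm behind the empty bay's, its top 120 mm above the counter. It is to stay.
- dip_cup: Lidded white dip cup, 69 mm wide, 34 mm high; to be left alone. Origin: centre of its underside.
- sanitiser: Pump bottle, 167 mm high; to be left alone. Origin: centre of its underside.
- table_sign: Table sign on a round steel foot, 174 mm high; to be left alone. Origin: centre of its underside.
Things that resemble listed ones, but are neither listed nor needed, are in the scene too. What is shaped like the pack but green is not meant.

How it is judged (in metres and radians):
On the way:
1. the pack has been lifted clear out of the printer's bay (z of pack in the frame of printer_bay above 0.06 m), for 0.2 s.
At the end, for the whole second after the job is handed in: The pack stands upright (0.06 rad) in the charger's front bay, centred within 3 mm, tab on the bay's lip side, underside at most 8.5 mm above the nominal floor (the insert's height varies by 3.5 mm), the tab sprung out under the ridge (below 0.002 m), at rest (horizontal distance between pack and charger_bay below 0.003 m and z of pack in the frame of charger_bay between -0.004 and 0.0085 m and y of pack_thumb in the frame of charger_bay below -0.02 m and angle between pack's own z axis and vertical below 0.06 rad and value of joint pack_tab below 0.002 m and linear speed of pack below 0.02 m/s); the robot touches nothing.
It fails at once if the fingers crush the pack or its tab (over 50 N summed over both fingers, 25 N a side) (contact force between the fingers and pack above 50 N).
It fails at once if the pack is torn at its latch or levered in the printer (contact forces in the bay over 26 N in sum) (contact force between pack and printer above 26 N).
It fails at once if the pack is rammed into the charger (contact forces in the bay over 30 N in sum) (contact force between pack and charger above 30 N).
It fails at once if the pack already on charge is disturbed (more than 10 mm) (distance of spare_pack from where it was at the start of the episode above 0.01 m).
It fails at once if another thing on the counter is shoved away (more than 30 mm) (distance of any of dip_cup, sanitiser, table_sign from where it was at the start of the episode above 0.03 m).
It also fails if it takes over 45 s, if anything falls off the work surface, if the arm or the gripper's body presses on something with over 40 N, if the wrist force passes 120 N, or if a joint passes its speed limit or range.

## Working session

There is one attempt and no reset: what is moved stays moved. The work goes in short steps, Python scripts to look and compute and a shell command to move; the robot and the scene stay as the last step left them, time stands still between calls to the robot, and variables do not carry over. Pictures are saved under pics/ and viewed, at most 10 in all, crops included, and the job is handed in when it is done.

```bash
mkdir -p pics; ls; cat > h.py <<'E'
import numpy as np, cv2
from workcell import bot
def snap(n,f):
    c=bot.calibration(n); im=bot.camera(n); cv2.imwrite('pics/'+f+'.png',im[:,:,::-1]); np.save('pics/'+f+'.npy',c,allow_pickle=True); return im,c
def load(f):
    return cv2.imread('pics/'+f+'.png'), np.load('pics/'+f+'.npy',allow_pickle=True).item()
def K(c):
    f=192/np.tan(np.radians(c['vfov'])/2); return np.array([[f,0,c['cx']],[0,f,c['cy']],[0,0,1.]]),np.array([c['k1'],0,0,0,0.])
def ray(c,uv):
    k,d=K(c); p=cv2.undistortPointsIter(np.array(uv,float).reshape(-1,1,2),k,d,None,None,(3,50,1e-9)).reshape(-1,2)
    T=np.array(c['camera_from_world']); R=T[:3,:3]; o=-R.T@T[:3,3]
    return o,np.c_[p,np.ones(len(p))]@R
def plane(c,uv,z):
    o,d=ray(c,uv); return o+d*((z-o[2])/d[:,2])[:,None]
def proj(c,P):
    k,d=K(c); T=np.array(c['camera_from_world']); return cv2.projectPoints(np.array(P,float).reshape(-1,1,3),cv2.Rodrigues(T[:3,:3])[0],T[:3,3],k,d)[0].reshape(-1,2)
E
python3 - <<'E'
from h import *
ims=[]
for n in ['scene','side','wrist']:
    im,c=snap(n,n+'0'); T=np.array(c['camera_from_world']); print(n,c['vfov'],c['k1'],-T[:3,:3].T@T[:3,3],T[2,:3])
print(bot.get_obs())
E
```

```text
pics
scene 52.96266749905085 -0.12861933342500176 [0.03946251 0.64060588 0.91039117] [ 0.47692616 -0.48433509 -0.73345822]
side 52.0964211209351 -0.13510675572350017 [ 0.65748096 -1.05822111  0.62332514] [-0.05604019  0.90157697 -0.42897372]
wrist 61.70752121832228 -0.056804460498420514 [ 0.22129521 -0.50952887  0.37324994] [-0.30965984 -0.08074886 -0.94741248]
{'time': 0.15, 'q': array([-7.51737600e+01,  5.00532965e+00,  1.00448923e+01,  9.50983973e+01,
       -2.31679018e-04,  9.00003010e+01]), 'qd': array([ 0.09152028, -0.12714465,  0.21000675,  0.04660965,  0.01499709,
        0.08069534]), 'joint_efforts': array([-2.99152765e-03, -5.20762610e+01,  4.65044904e+01,  1.38842009e-02,
        9.42141725e-06,  2.11518636e-05]), 'ee_pos': array([ 0.14069548, -0.53152977,  0.23073191]), 'tcp_rot': array([-1.79941165e+02,  2.31987963e-04,  1.48259392e+01]), 'wrist_force': array([-0.33148445,  0.08011331,  0.27237558]), 'torque': array([ 0.00666443, -0.04363409,  0.01517753]), 'grasp_force': 0.0, 'opening': 0.08522521995950132}
```

View pics/scene0.png

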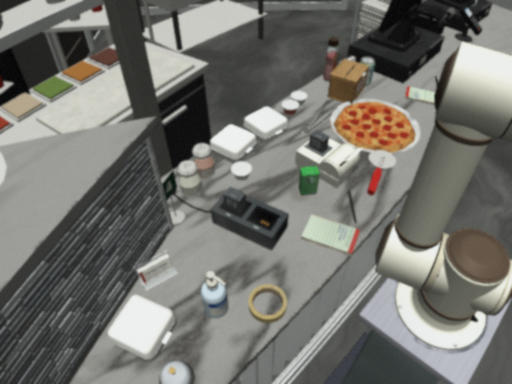

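View pics/side0.png

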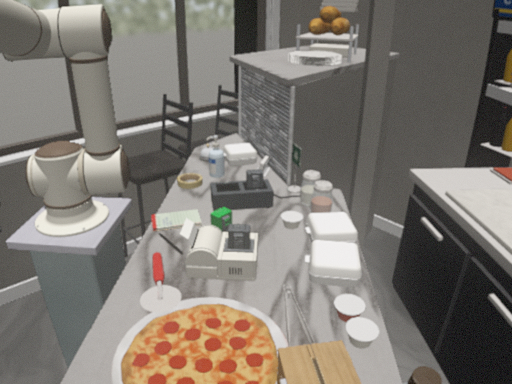

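```bash
python3 - <<'E'
from h import *
_,c=load('scene0'); _,s=load('side0')
def tri(a,b):
    o1,d1=ray(c,[a]);o2,d2=ray(s,[b]);d1=d1[0];d2=d2[0]
    A=np.c_[d1,-d2]; t=np.linalg.lstsq(A,o2-o1,rcond=None)[0]; p,q=o1+t[0]*d1,o2+t[1]*d2; print((p+q)/2,np.linalg.norm(p-q))
tri((320,137),(239,230)) # pack top
tri((237,195),(257,175))
for u in [(263,217)]: print(plane(c,[u],.068))
print(plane(s,[(230,190)],.068))
o=bot.get_obs()
E
for f in scene side; do python3 - $f <<'E'
import sys;from h import *
im,_=load(sys.argv[1]+'0')
x,y=(200,120) if sys.argv[1]=='scene' else (170,150)
cv2.imwrite(f'pics/{sys.argv[1]}0c.png',cv2.resize(im[y:y+140,x:x+180],None,fx=4,fy=4,interpolation=cv2.INTER_CUBIC))
E
done
```

```text
[ 0.57297246 -0.21358928  0.11023844] 0.00440525475432353
[0.59680757 0.1488544  0.10525004] 0.010811899288768929
[[0.50264805 0.13562233 0.068     ]]
[[0.51465254 0.10960186 0.068     ]]
```

View pics/scene0c.png

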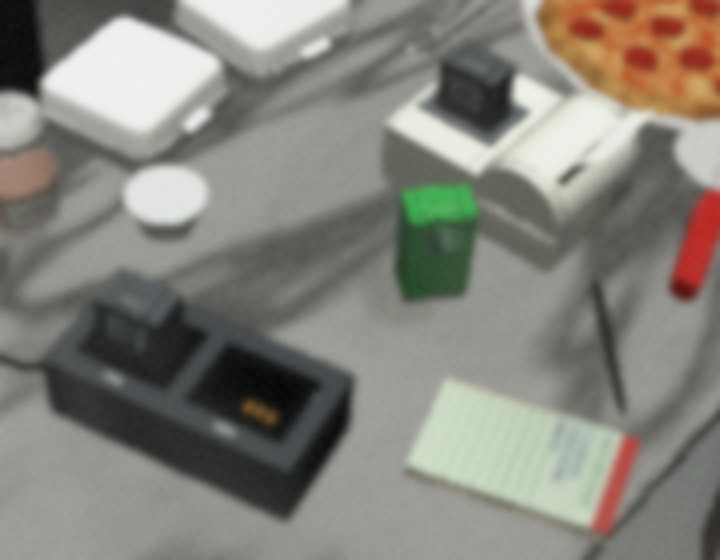

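Scene shows: printer's pack at about (320,137) in the full scene picture, the charger's empty bay at (263,217), the spare pack at (237,195), the green decoy at (309,180). Moving above the printer's pack for a near look.

```bash
python3 -m crank '[{"gripper":85,"travel":[0,0,0],"twist":[0,0,0.13]},{"gripper":85,"travel":[0,0,0],"twist":[0,0,0.129]},{"gripper":85,"travel":[46,-36,0],"twist":[0,0,0]},{"gripper":85,"travel":[46,-36,0],"twist":[0,0,0]},{"gripper":85,"travel":[46,-36,0],"twist":[0,0,0]},{"gripper":85,"travel":[46,-36,0],"twist":[0,0,0]},{"gripper":85,"travel":[46,-36,0],"twist":[0,0,0]},{"gripper":85,"travel":[46,-36,0],"twist":[0,0,0]},{"gripper":85,"travel":[46,-36,0],"twist":[0,0,0]},{"gripper":85,"travel":[46,-36,0],"twist":[0,0,0]},{"gripper":85,"travel":[46,-36,0],"twist":[0,0,0]},{"gripper":60,"travel":[0,0,0],"twist":[0,0,0]}]' 20
python3 - <<'E'
from h import *
o=bot.get_obs(); print(o['ee_pos'],o['tcp_rot'])
im,c=snap('wrist','w1'); cv2.imwrite('pics/w1b.png',cv2.resize(im[:,:,::-1],(800,600),interpolation=cv2.INTER_CUBIC))
E
```

```text
time: 1.65
ee_pos: [0.557, -0.205, 0.2298]
tcp_rot: [-179.9, 0.1, 0.2]
wrist_force: [-0.5, -0.2, -0.1]
opening: 0.0695
grasp_force: 0.0
[ 0.55698249 -0.20503388  0.2297853 ] [-1.79938456e+02  8.72943684e-02  2.38162647e-01]
```

View pics/w1b.png

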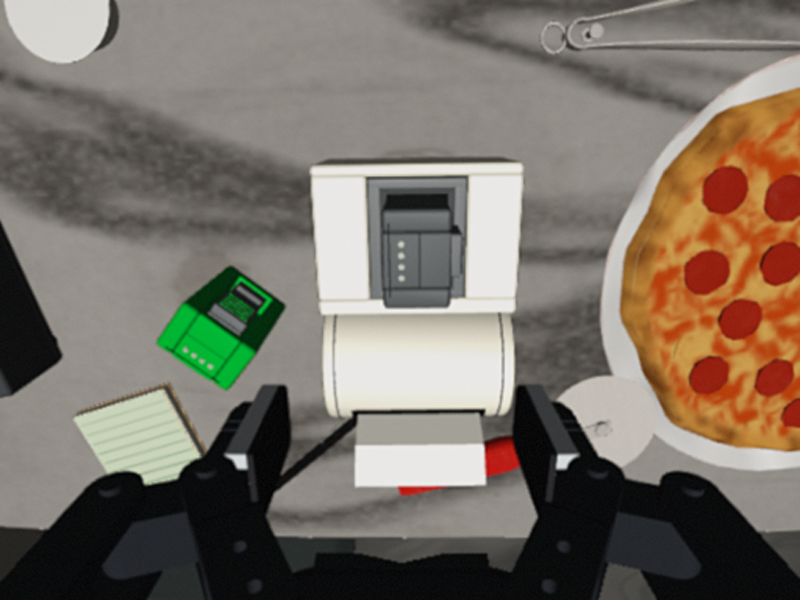

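The wrist view shows the printer deck (big-picture px 312–522 × 165–312), the bezel (367–467) and the pack top (384–452 × ~200–306), with the tab on the right (world −y). I'll zoom in.

```bash
python3 - <<'E'
from h import *
im,c=load('w1')
x,y=190,95
cv2.imwrite('pics/w1c.png',cv2.resize(im[y:y+110,x:x+150],None,fx=5.33,fy=5.33,interpolation=cv2.INTER_CUBIC)[:586,:800])
f=lambda X,Y:(X/1.5625,Y/1.5625)
print(plane(c,[f(383,305),f(451,305),f(383,207),f(451,207)],.1195))
print(plane(c,[f(367,178),f(467,177),f(312,167),f(522,163)],.068))
E
```

```text
[[ 0.55021116 -0.19430087  0.1195    ]
 [ 0.55041022 -0.23064742  0.1195    ]
 [ 0.60242394 -0.19462339  0.1195    ]
 [ 0.60262542 -0.22875767  0.1195    ]]
[[ 0.61184879 -0.18333933  0.068     ]
 [ 0.61279079 -0.24273411  0.068     ]
 [ 0.61818639 -0.150883    0.068     ]
 [ 0.62125018 -0.27493257  0.068     ]]
```

View pics/w1c.png

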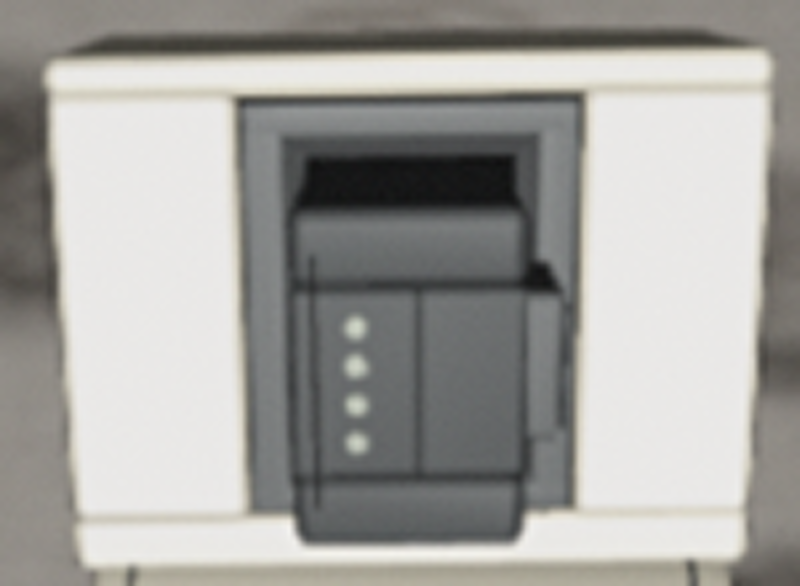

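```bash
python3 - <<'E'
from h import *
im,c=load('w1')
f=lambda X,Y:(190+(X+.5)/5.33-.5,95+(Y+.5)/5.33-.5)
B=plane(c,[f(238,97),f(583,95),f(576,513),f(248,513)],.068);print(B,B.mean(0))
D=plane(c,[f(47,92),f(770,88),f(745,514),f(77,520)],.068);print('deck',D)
P=plane(c,[f(297,290),f(525,290),f(523,478),f(297,478)],.1195);print('pack',P,P.mean(0))
E=plane(c,[f(295,207),f(525,207),f(520,543),f(300,543)],.1195);print('ends',E,E.mean(0))
for a,b in [(B[0],B[3]),(B[1],B[2]),(D[0],D[3]),(D[1],D[2]),(P[0],P[3])]: print(np.degrees(np.arctan2(*(a-b)[[1,0]])))
for a,b in [(B[0],B[1]),(D[0],D[1]),(P[0],P[1]),(P[3],P[2])]: print('y',np.degrees(np.arctan2(-(a-b)[0],(a-b)[1])))
E
```

```text
[[ 0.61287498 -0.18276708  0.068     ]
 [ 0.61357758 -0.24278767  0.068     ]
 [ 0.53673564 -0.24498317  0.068     ]
 [ 0.53639639 -0.18338554  0.068     ]] [ 0.57489615 -0.21348086  0.068     ]
deck [[ 0.61367237 -0.14948982  0.068     ]
 [ 0.61511039 -0.27537741  0.068     ]
 [ 0.53671133 -0.27687626  0.068     ]
 [ 0.53482486 -0.15113843  0.068     ]]
pack [[ 0.58928238 -0.19470237  0.1195    ]
 [ 0.58947957 -0.22878614  0.1195    ]
 [ 0.5599809  -0.22953035  0.1195    ]
 [ 0.55978658 -0.19452491  0.1195    ]] [ 0.57463236 -0.21188594  0.1195    ]
ends [[ 0.60167799 -0.19447848  0.1195    ]
 [ 0.60187695 -0.22835389  0.1195    ]
 [ 0.54927609 -0.2294461   0.1195    ]
 [ 0.54908727 -0.1949282   0.1195    ]] [ 0.57547957 -0.21180167  0.1195    ]
0.46332586861743247
1.6365894408270103
1.1978154473201599
1.095257385403278
-0.3447201373146316
y 0.6706787089808133
y 0.6544641841240492
y 0.3314729077109725
y 0.3180674542084825
```

```bash
python3 -m crank '[{"gripper":60,"travel":[9,5.2,42],"twist":[0,0,-0.006]},{"gripper":60,"travel":[9,5.2,42],"twist":[0,0,0]},{"gripper":60,"travel":[0,0,12],"twist":[0,0,0]},{"gripper":60,"travel":[0,0,0],"twist":[0,0,0]},{"gripper":60,"travel":[0,0,0],"twist":[0,0,0]}]' 20
python3 - <<'E'
from h import *
o=bot.get_obs(); print(o['ee_pos'],o['tcp_rot'],o['opening'])
im,c=snap('wrist','w2'); cv2.imwrite('pics/w2b.png',cv2.resize(im[180:384,110:402,::-1],None,fx=2.7,fy=2.7,interpolation=cv2.INTER_CUBIC))
p=o['ee_pos'];print(proj(c,[p,p+[0,.03,0],p-[0,.03,0]]))
E
```

```text
time: 2.33
ee_pos: [0.5731, -0.2186, 0.1376]
tcp_rot: [179.9, -0.1, 0.3]
wrist_force: [0.2, -0.7, -1.2]
opening: 0.0602
grasp_force: 0.0
[ 0.57312673 -0.21859131  0.13755978] [ 1.79942175e+02 -1.46309624e-01  3.06948756e-01] 0.06016282758214239
[[258.68432342 256.16783865]
 [199.29624289 255.74162234]
 [317.98796936 256.33536391]]
```

View pics/w2b.png

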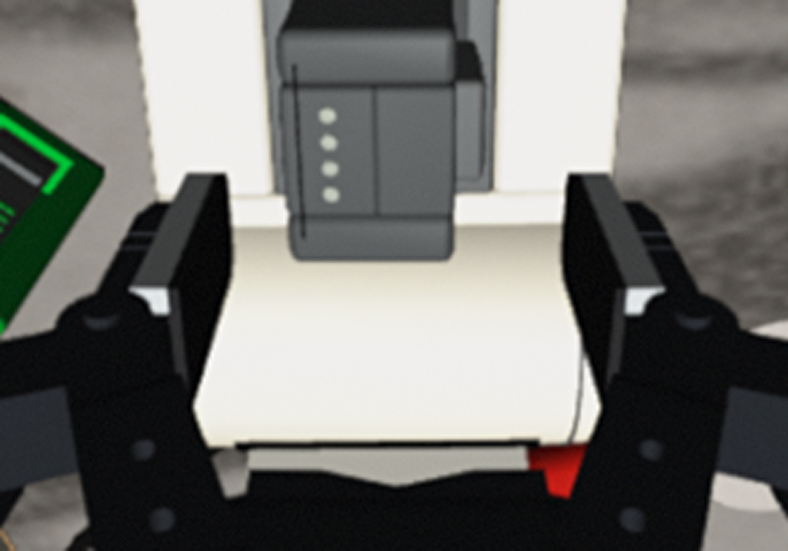

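```bash
python3 - <<'E'
from h import *
im,c=load('w2')
f=lambda X,Y:(110+(X+.5)/2.7-.5,180+(Y+.5)/2.7-.5)
print('top',plane(c,[f(281,84),f(455,84),f(453,215),f(289,215),f(278,30),f(455,28),f(453,261),f(291,261)],.1195))
print('thumb',plane(c,[f(484,80),f(482,180)],.11))
print('deck',plane(c,[f(275,192),f(493,190)],.068))
for z in (.138,.142,.146): print(z,plane(c,[f(231,177),f(565,177)],z)[:,:2].ravel())
E
```

```text
top [[ 0.59029866 -0.19430564  0.1195    ]
 [ 0.59051579 -0.22910207  0.1195    ]
 [ 0.56064836 -0.22953256  0.1195    ]
 [ 0.56041638 -0.19486     0.1195    ]
 [ 0.60169619 -0.19413478  0.1195    ]
 [ 0.60231792 -0.22877388  0.1195    ]
 [ 0.54929629 -0.22985588  0.1195    ]
 [ 0.54905719 -0.19487935  0.1195    ]]
thumb [[ 0.58759003 -0.23593035  0.11      ]
 [ 0.5638498  -0.23642578  0.11      ]]
deck [[ 0.53702707 -0.18417297  0.068     ]
 [ 0.53802683 -0.24439111  0.068     ]]
0.138 [ 0.57930399 -0.18697448  0.57966465 -0.24852682]
0.142 [ 0.58146032 -0.18781658  0.58181085 -0.2476395 ]
0.146 [ 0.58361665 -0.18865868  0.58395705 -0.24675218]
```

```bash
python3 -m crank '[{"gripper":58,"travel":[4,-2.6,0],"twist":[0,0,-0.012]},{"gripper":54,"travel":[0,0,20],"twist":[0,0,0]},{"gripper":54,"travel":[0,0,20],"twist":[0,0,0]},{"gripper":54,"travel":[0,0,18.5],"twist":[0,0,0]},{"gripper":50,"travel":[0,0,0],"twist":[0,0,0]},{"gripper":48,"travel":[0,0,0],"twist":[0,0,0]},{"gripper":46,"travel":[0,0,0],"twist":[0,0,0]}]' 20
python3 - <<'E'
from h import *
o=bot.get_obs(); print(o['ee_pos'],o['tcp_rot'],o['opening'],o['wrist_force'],o['grasp_force'])
E
```

```text
time: 3.25
ee_pos: [0.5773, -0.2157, 0.0778]
tcp_rot: [180.0, -0.1, 1.0]
wrist_force: [-0.7, 0.2, 0.7]
opening: 0.0461
grasp_force: 0.0
[ 0.57731292 -0.21565203  0.07782692] [ 1.79969246e+02 -7.69402872e-02  1.02330056e+00] 0.04612814616994213 [-0.737567    0.23077683  0.67750003] 0.0
```

```bash
python3 -m crank '[{"gripper":45,"travel":[0,0,-1.5],"twist":[0,0,0]},{"gripper":44,"travel":[0,0,0],"twist":[0,0,0]},{"gripper":44,"travel":[0,0,0],"twist":[0,0,0]}]' 20; python3 -m crank '[{"gripper":43,"travel":[0,0,0],"twist":[0,0,0]},{"gripper":43,"travel":[0,0,0],"twist":[0,0,0]}]' 20
```

```text
time: 3.62
ee_pos: [0.577, -0.2157, 0.0786]
tcp_rot: [180.0, -0.0, 1.0]
wrist_force: [1.1, -1.0, 1.1]
opening: 0.044
grasp_force: 0.8
time: 3.88
ee_pos: [0.577, -0.216, 0.0787]
tcp_rot: [179.9, -0.0, 1.0]
wrist_force: [-0.1, -4.7, 3.5]
opening: 0.0431
grasp_force: 2.5
```

```bash
python3 -m crank '[{"gripper":43,"travel":[0,0.7,0],"twist":[0,0,0]},{"gripper":43,"travel":[0,0,0],"twist":[0,0,0]}]' 20; python3 -m crank '[{"gripper":42.6,"travel":[0,0,0],"twist":[0,0,0]},{"gripper":42.6,"travel":[0,0,0],"twist":[0,0,0]}]' 20
```

```text
time: 4.12
ee_pos: [0.5769, -0.2161, 0.0782]
tcp_rot: [-180.0, 0.0, 1.0]
wrist_force: [1.3, -2.8, 2.6]
opening: 0.0431
grasp_force: 1.4
time: 4.38
ee_pos: [0.5769, -0.2162, 0.0783]
tcp_rot: [180.0, -0.0, 1.0]
wrist_force: [0.5, -3.3, 2.0]
opening: 0.0426
grasp_force: 4.4
```

```bash
python3 -m crank '[{"gripper":42.6,"travel":[0,0.7,0],"twist":[0,0,0]},{"gripper":42.6,"travel":[0,0,0],"twist":[0,0,0]}]' 20; python3 -m crank '[{"gripper":42.2,"travel":[0,0,0],"twist":[0,0,0]},{"gripper":42.2,"travel":[0,0,0],"twist":[0,0,0]}]' 20
```

```text
time: 4.62
ee_pos: [0.5768, -0.2165, 0.0782]
tcp_rot: [-180.0, 0.0, 1.0]
wrist_force: [0.7, 0.5, 2.4]
opening: 0.0423
grasp_force: 1.5
time: 4.88
ee_pos: [0.5768, -0.2168, 0.0782]
tcp_rot: [-180.0, 0.0, 1.0]
wrist_force: [-0.0, 0.6, 2.5]
opening: 0.0424
grasp_force: 2.2
```

```bash
python3 -m crank '[{"gripper":41.6,"travel":[0,-0.3,0],"twist":[0,0,0]},{"gripper":41.6,"travel":[0,0,0],"twist":[0,0,0]}]' 20; python3 -m crank '[{"gripper":41,"travel":[0,-0.3,0],"twist":[0,0,0]},{"gripper":41,"travel":[0,0,0],"twist":[0,0,0]}]' 20
```

```text
time: 5.12
ee_pos: [0.5768, -0.2169, 0.0783]
tcp_rot: [180.0, 0.0, 1.0]
wrist_force: [-0.7, -3.2, 0.7]
opening: 0.0417
grasp_force: 6.0
time: 5.38
ee_pos: [0.5768, -0.217, 0.0783]
tcp_rot: [179.9, -0.0, 1.0]
wrist_force: [1.2, -5.9, 1.2]
opening: 0.0412
grasp_force: 9.6
```

```bash
python3 -m crank '[{"gripper":41,"travel":[0,0.8,0],"twist":[0,0,0]},{"gripper":41,"travel":[0,0,0],"twist":[0,0,0]}]' 20; python3 -m crank '[{"gripper":40.8,"travel":[0,0,1],"twist":[0,0,0]},{"gripper":40.8,"travel":[0,0,0],"twist":[0,0,0]}]' 20
```

```text
time: 5.62
ee_pos: [0.5768, -0.2173, 0.0783]
tcp_rot: [180.0, 0.0, 1.0]
wrist_force: [0.1, -4.2, 1.8]
opening: 0.0412
grasp_force: 7.2
time: 5.88
ee_pos: [0.577, -0.2173, 0.0779]
tcp_rot: [180.0, -0.0, 1.0]
wrist_force: [-1.4, -4.2, 5.9]
opening: 0.0407
grasp_force: 7.7
```

```bash
python3 -m crank '[{"gripper":40.8,"travel":[0,0.7,0.6],"twist":[0,0,0]},{"gripper":40.8,"travel":[0,0,0],"twist":[0,0,0]}]' 20; python3 -m crank '[{"gripper":40.6,"travel":[0,0,0.6],"twist":[0,0,0]},{"gripper":40.6,"travel":[0,0,0],"twist":[0,0,0]}]' 20
```

```text
time: 6.12
ee_pos: [0.577, -0.2174, 0.0771]
tcp_rot: [-180.0, -0.0, 1.0]
wrist_force: [0.2, -0.6, 4.8]
opening: 0.0409
grasp_force: 6.0
time: 6.38
ee_pos: [0.577, -0.2174, 0.0765]
tcp_rot: [-180.0, -0.0, 1.0]
wrist_force: [-1.2, -1.1, 5.8]
opening: 0.0409
grasp_force: 6.1
```

```bash
python3 -m crank '[{"gripper":40.5,"travel":[0,0,0.5],"twist":[0,0,0]},{"gripper":40.5,"travel":[0,0,0],"twist":[0,0,0]}]' 20; python3 -m crank '[{"gripper":40.4,"travel":[0,0,0.5],"twist":[0,0,0]},{"gripper":40.4,"travel":[0,0,0],"twist":[0,0,0]}]' 20
```

```text
time: 6.62
ee_pos: [0.577, -0.2173, 0.0757]
tcp_rot: [-180.0, -0.0, 1.0]
wrist_force: [-0.5, 0.6, 3.9]
opening: 0.0405
grasp_force: 3.8
time: 6.88
ee_pos: [0.577, -0.2174, 0.0751]
tcp_rot: [-180.0, -0.0, 1.0]
wrist_force: [0.4, 2.3, 4.1]
opening: 0.0405
grasp_force: 4.7
```

```bash
python3 -m crank '[{"gripper":39.9,"travel":[0,-0.4,0],"twist":[0,0,0]},{"gripper":39.9,"travel":[0,0,0],"twist":[0,0,0]}]' 20
```

```text
time: 7.12
ee_pos: [0.5769, -0.2172, 0.0751]
tcp_rot: [-180.0, -0.0, 1.0]
wrist_force: [1.0, 2.7, 4.7]
opening: 0.0398
grasp_force: 5.2
```

```bash
python3 -m crank '[{"gripper":39.2,"travel":[0,-0.6,0],"twist":[0,0,0]},{"gripper":38.6,"travel":[0,-0.4,0],"twist":[0,0,0]},{"gripper":38.6,"travel":[0,0,0],"twist":[0,0,0]}]' 20; python3 -m crank '[{"gripper":38,"travel":[0,-0.4,0],"twist":[0,0,0]},{"gripper":37.4,"travel":[0,-0.3,0],"twist":[0,0,0]},{"gripper":37.4,"travel":[0,0,0],"twist":[0,0,0]}]' 20
```

```text
time: 7.5
ee_pos: [0.5769, -0.2165, 0.0751]
tcp_rot: [180.0, -0.0, 1.0]
wrist_force: [0.3, 1.2, 4.7]
opening: 0.0385
grasp_force: 5.5
time: 7.88
ee_pos: [0.5769, -0.2159, 0.0751]
tcp_rot: [180.0, -0.0, 1.0]
wrist_force: [-0.1, 0.6, 3.6]
opening: 0.0374
grasp_force: 5.8
```

Tab is freed and sliding in; bring it to fully in at about 10 N.

```bash
python3 -m crank '[{"gripper":36.7,"travel":[0,-0.4,0],"twist":[0,0,0]},{"gripper":36.4,"travel":[0,-0.2,0],"twist":[0,0,0]},{"gripper":36.4,"travel":[0,0,0],"twist":[0,0,0]}]' 20; python3 -m crank '[{"gripper":36.1,"travel":[0,0,0],"twist":[0,0,0]},{"gripper":36.1,"travel":[0,0,0],"twist":[0,0,0]}]' 20
```

```text
time: 8.25
ee_pos: [0.5768, -0.2153, 0.0751]
tcp_rot: [180.0, -0.0, 1.0]
wrist_force: [0.5, -1.2, 4.1]
opening: 0.0365
grasp_force: 5.8
time: 8.5
ee_pos: [0.5769, -0.2152, 0.0751]
tcp_rot: [180.0, -0.0, 1.0]
wrist_force: [-0.2, -1.0, 4.2]
opening: 0.0363
grasp_force: 6.0
```

```bash
python3 -m crank '[{"gripper":35.6,"travel":[0,0,0],"twist":[0,0,0]},{"gripper":35.6,"travel":[0,0,0],"twist":[0,0,0]}]' 20; python3 -m crank '[{"gripper":35.2,"travel":[0,0,0],"twist":[0,0,0]},{"gripper":35.2,"travel":[0,0,0],"twist":[0,0,0]}]' 20
```

```text
time: 8.75
ee_pos: [0.5768, -0.2152, 0.0751]
tcp_rot: [180.0, -0.0, 1.0]
wrist_force: [1.1, -1.6, 3.6]
opening: 0.0359
grasp_force: 13.5
time: 9.0
ee_pos: [0.5769, -0.2151, 0.0751]
tcp_rot: [180.0, -0.0, 1.0]
wrist_force: [1.6, -1.7, 4.5]
opening: 0.0359
grasp_force: 19.9
```

```bash
python3 -m crank '[{"gripper":35.6,"travel":[0,0,0],"twist":[0,0,0]},{"gripper":35.6,"travel":[0,0,-0.7],"twist":[0,0,0]},{"gripper":35.6,"travel":[0,0,-1],"twist":[0,0,0]},{"gripper":35.6,"travel":[0,0,-1],"twist":[0,0,0]},{"gripper":35.6,"travel":[0,0,-1],"twist":[0,0,0]}]' 20; python3 -m crank '[{"gripper":35.6,"travel":[0,0,-2],"twist":[0,0,0]},{"gripper":35.6,"travel":[0,0,-2],"twist":[0,0,0]}]' 20
```

```text
time: 9.62
ee_pos: [0.5769, -0.2151, 0.0788]
tcp_rot: [180.0, -0.0, 1.0]
wrist_force: [2.5, -2.1, 3.1]
opening: 0.0356
grasp_force: 19.6
time: 9.88
ee_pos: [0.5767, -0.215, 0.0827]
tcp_rot: [-180.0, 0.0, 1.0]
wrist_force: [1.7, -1.8, 2.1]
opening: 0.0358
grasp_force: 19.5
```

```bash
python3 -m crank '[{"gripper":36.0,"travel":[0,0,0],"twist":[0,0,0]},{"gripper":36.0,"travel":[0,0,0],"twist":[0,0,0]}]' 20; python3 -m crank '[{"gripper":36.0,"travel":[0,0,-3],"twist":[0,0,0]},{"gripper":36.0,"travel":[0,0,-3],"twist":[0,0,0]}]' 20
```

```text
time: 10.12
ee_pos: [0.5767, -0.215, 0.0826]
tcp_rot: [-180.0, 0.0, 1.0]
wrist_force: [0.4, -1.3, 1.2]
opening: 0.036
grasp_force: 7.8
time: 10.38
ee_pos: [0.5762, -0.2147, 0.0882]
tcp_rot: [-179.9, 0.1, 1.0]
wrist_force: [0.2, -0.6, -2.0]
opening: 0.0363
grasp_force: 7.0
```

```bash
python3 -m crank '[{"gripper":35.85,"travel":[0,0,-3],"twist":[0,0,0]},{"gripper":35.85,"travel":[0,0,-5],"twist":[0,0,0]},{"gripper":35.85,"travel":[0,0,-6],"twist":[0,0,0]}]' 20; python3 -m crank '[{"gripper":35.85,"travel":[0,0,-10],"twist":[0,0,0]},{"gripper":35.85,"travel":[0,0,-15],"twist":[0,0,0]},{"gripper":35.85,"travel":[0,0,-20],"twist":[0,0,0]},{"gripper":35.85,"travel":[0,0,-25],"twist":[0,0,0]},{"gripper":35.85,"travel":[0,0,-22],"twist":[0,0,0]},{"gripper":35.85,"travel":[0,0,-10],"twist":[0,0,0]},{"gripper":35.85,"travel":[0,0,0],"twist":[0,0,0]}]' 20
```

```text
time: 10.75
ee_pos: [0.5767, -0.215, 0.1031]
tcp_rot: [-180.0, 0.0, 1.0]
wrist_force: [-0.3, -0.2, -1.6]
opening: 0.036
grasp_force: 7.5
time: 11.62
ee_pos: [0.5771, -0.2152, 0.2055]
tcp_rot: [180.0, -0.1, 1.0]
wrist_force: [0.8, 0.5, -3.2]
opening: 0.0362
grasp_force: 7.5
```

```bash
python3 -m crank '[{"gripper":35.75,"travel":[0,0,0],"twist":[0,0,-0.1]},{"gripper":35.75,"travel":[0,0,0],"twist":[0,0,-0.1]},{"gripper":35.75,"travel":[0,0,0],"twist":[0,0,-0.1]},{"gripper":35.75,"travel":[-5,-21.4,0],"twist":[0,0,0]},{"gripper":35.75,"travel":[-10,-43,0],"twist":[0,0,0]},{"gripper":35.75,"travel":[-10,-43,0],"twist":[0,0,0]},{"gripper":35.75,"travel":[-10,-43,0],"twist":[0,0,0]},{"gripper":35.75,"travel":[-11,-43,0],"twist":[0,0,0]},{"gripper":35.75,"travel":[-11,-43,0],"twist":[0,0,0]},{"gripper":35.75,"travel":[-10,-43,0],"twist":[0,0,0]},{"gripper":35.75,"travel":[-10,-43,0],"twist":[0,0,0]},{"gripper":35.75,"travel":[-5,-21.4,0],"twist":[0,0,0]}]' 20;  python3 -m crank '[{"gripper":35.75,"travel":[0,0,0],"twist":[0,0,0]},{"gripper":35.75,"travel":[0,0,0],"twist":[0,0,0]}]' 20
python3 - <<'E'
from h import *
o=bot.get_obs(); print(o['ee_pos'],o['tcp_rot'],o['grasp_force'])
im,c=snap('wrist','w3'); cv2.imwrite('pics/w3b.png',cv2.resize(im[:,:,::-1],(800,600),interpolation=cv2.INTER_CUBIC))
E
```

```text
time: 13.12
ee_pos: [0.3901, 0.0872, 0.204]
tcp_rot: [-180.0, 0.0, 18.3]
wrist_force: [1.3, -0.6, -1.8]
opening: 0.036
grasp_force: 9.5
time: 13.38
ee_pos: [0.3916, 0.0855, 0.2043]
tcp_rot: [180.0, 0.0, 18.2]
wrist_force: [-0.8, -0.1, -2.4]
opening: 0.036
grasp_force: 9.5
[0.3915667  0.08554162 0.20428712] [1.79989515e+02 3.39045803e-02 1.82164773e+01] 9.548074174672365
```

View pics/w3b.png

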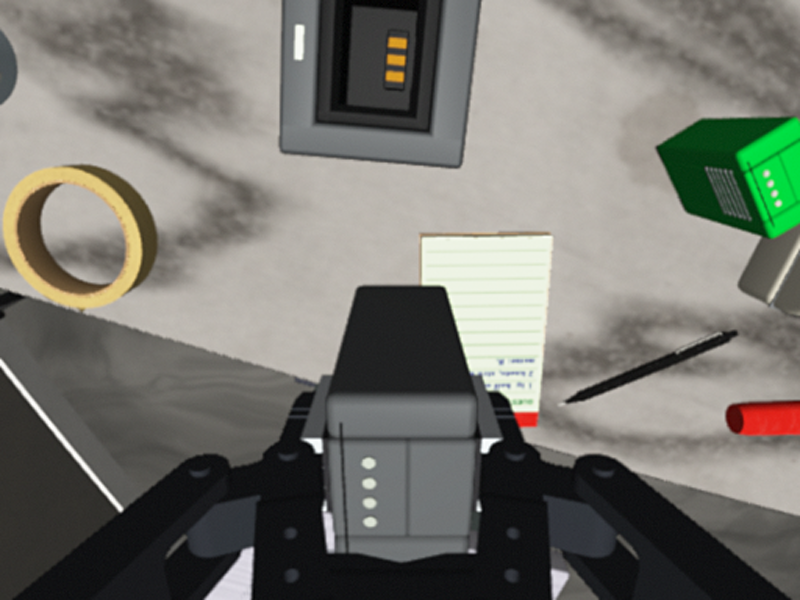

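View: charger front edge runs (281,150)–(461,166), bay bezel front corners (315,124),(432,132), gold contacts inside; held pack at the bottom. Charger yaw is about 13°. I'll turn, advance 35 mm, and look again.

```bash
python3 -m crank '[{"gripper":35.75,"travel":[0,0,0],"twist":[0,0,0.088]},{"gripper":35.75,"travel":[20,0,0],"twist":[0,0,0]},{"gripper":35.75,"travel":[20,0,0],"twist":[0,0,0]},{"gripper":35.75,"travel":[0,0,0],"twist":[0,0,0]},{"gripper":35.75,"travel":[0,0,0],"twist":[0,0,0]},{"gripper":35.75,"travel":[0,0,0],"twist":[0,0,0]}]' 20
python3 - <<'E'
from h import *
o=bot.get_obs(); print(o['ee_pos'],o['tcp_rot'],o['grasp_force'])
im,c=snap('wrist','w4'); cv2.imwrite('pics/w4b.png',cv2.resize(im[0:200,130:380,::-1],None,fx=3,fy=3,interpolation=cv2.INTER_CUBIC))
E
```

```text
time: 14.18
ee_pos: [0.4301, 0.0946, 0.2049]
tcp_rot: [180.0, 0.0, 13.1]
wrist_force: [-0.9, -0.2, -2.4]
opening: 0.0358
grasp_force: 9.5
[0.43010246 0.09464735 0.20486762] [1.79999440e+02 9.44499875e-04 1.31396180e+01] 9.537030961364508
```

View pics/w4b.png

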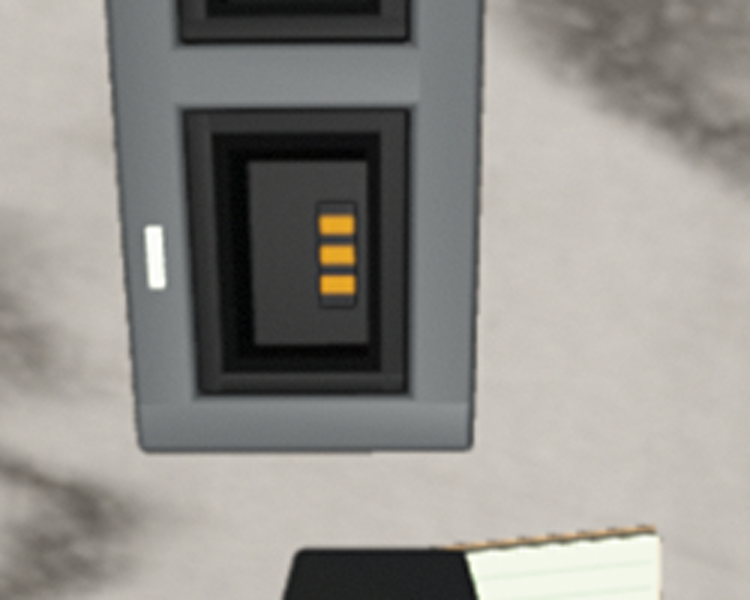

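Bay bezel corners in the crop: (181,108),(411,108),(409,394),(198,394); sides upright, so the yaw is nearly right.

```bash
python3 - <<'E'
from h import *
im,c=load('w4'); im3,c3=load('w3')
tcp4=np.array([.4301,.09465,.20487]);y4=np.radians(13.14)
tcp3=np.array([.39157,.08554,.20429]);y3=np.radians(18.22)
f=lambda X,Y:(130+(X+.5)/3-.5,(Y+.5)/3-.5)
g=lambda X,Y:((X+.5)/1.5625-.5,(Y+.5)/1.5625-.5)
def rel(P,t,y):
    d=P-t; R=np.array([[np.cos(y),np.sin(y)],[np.sin(y),-np.cos(y)]]); return d[:,:2]@R.T*1000
for z in (.068,.0715):
  B=plane(c,[f(181,108),f(411,108),f(409,394),f(198,394)],z); r=rel(B,tcp4,y4); print('bezel',z,r,r.mean(0))
  print(np.degrees([np.arctan2(*(r[0]-r[3])[::-1]),np.arctan2(*(r[1]-r[2])[::-1]),np.arctan2(-(r[1]-r[0])[0],(r[1]-r[0])[1]),np.arctan2(-(r[2]-r[3])[0],(r[2]-r[3])[1])]))
r=rel(plane(c,[f(108,40),f(139,440),f(484,40),f(473,440)],.068),tcp4,y4); print('deck',r,r.mean(0))
r=rel(plane(c,[f(253,160),f(366,160),f(371,345),f(253,345)],.024),tcp4,y4); print('floor?',r,r.mean(0))
for zb in (.0496,.052,.0535):
  r=rel(plane(c3,[g(359,287),g(444,287)],tcp3[2]-zb),tcp3,y3); print('pack bottom',zb,r)
r=rel(plane(c3,[g(328,437),g(477,437),g(329,400),g(476,400),g(408,440)],tcp3[2]+.0415),tcp3,y3); print('top',r)
gr=cv2.cvtColor(im3,cv2.COLOR_BGR2GRAY); print(gr[175:195,255])
E
```

```text
bezel 0.068 [[119.65199683 -54.30100783]
 [119.41832359   7.06225968]
 [ 43.21246049   7.22562751]
 [ 43.25583611 -53.75818645]] [ 81.38465426 -23.44282677]
[-0.40709966 -0.12282878  0.21818307  0.04075245]
bezel 0.0715 [[119.1992281  -53.63110056]
 [118.96848155   6.96360909]
 [ 43.71707569   7.12493079]
 [ 43.75990805 -53.09507786]] [ 81.41117335 -23.15940964]
[-0.40709966 -0.12282878  0.21818307  0.04075245]
deck [[136.59472785 -72.73212762]
 [ 29.84855542 -71.93177362]
 [136.14357419  26.042196  ]
 [ 29.82548303  26.10283356]] [ 83.10308512 -23.12971792]
floor? [[110.03884434 -40.94677567]
 [109.94720212  -5.61404045]
 [ 52.94196395  -4.16456014]
 [ 52.97826792 -43.02770831]] [ 81.47656958 -23.43827114]
pack bottom 0.0496 [[ 23.08107194 -17.6777915 ]
 [ 23.11203348  16.43249471]]
pack bottom 0.052 [[ 22.32438772 -17.88955985]
 [ 22.35573595  16.6467459 ]]
pack bottom 0.0535 [[ 21.85146008 -18.02191508]
 [ 21.88305     16.78065289]]
top [[ 14.70475466 -17.97710857]
 [ 14.7358609   17.18357141]
 [ 24.66668148 -17.25256152]
 [ 24.69674866  16.42544615]
 [ 13.93673737   0.90320725]]
[180 180 182 183 184 186 171 123  51  27  30  30  32  32  31  33  30  34
  32  32]
```

```bash
python3 -m crank '[{"gripper":35.75,"travel":[15,-4,0],"twist":[0,0,0]},{"gripper":35.75,"travel":[27,-7.5,0],"twist":[0,0,0]},{"gripper":35.75,"travel":[27,-7.5,0],"twist":[0,0,0]},{"gripper":35.75,"travel":[14,-3.75,10],"twist":[0,0,0]},{"gripper":35.75,"travel":[0,0,25],"twist":[0,0,0]},{"gripper":35.75,"travel":[0,0,25],"twist":[0,0,0]},{"gripper":35.75,"travel":[0,0,10],"twist":[0,0,0]},{"gripper":35.75,"travel":[0,0,0],"twist":[0,0,0]},{"gripper":35.75,"travel":[0,0,0],"twist":[0,0,0]}]' 20
python3 - <<'E'
from h import *
o=bot.get_obs(); print(o['ee_pos'],o['tcp_rot'],o['grasp_force'])
R=lambda y:np.array([[np.cos(y),np.sin(y)],[np.sin(y),-np.cos(y)]])
print('rel to w4 tcp',R(np.radians(13.14))@(o['ee_pos']-[.4301,.09465,.20487])[:2]*1000)
im,c=snap('wrist','w5'); cv2.imwrite('pics/w5b.png',cv2.resize(im[30:290,130:390,::-1],None,fx=2.3,fy=2.3,interpolation=cv2.INTER_CUBIC))
E
```

```text
time: 15.35
ee_pos: [0.5084, 0.1279, 0.1359]
tcp_rot: [-179.6, -0.1, 13.9]
wrist_force: [0.7, 0.4, -2.4]
opening: 0.0357
grasp_force: 9.5
[0.5084223  0.12789217 0.13586834] [-1.79603009e+02 -7.94546794e-02  1.39115962e+01] 9.513349179178476
rel to w4 tcp [ 83.82860936 -14.56670121]
```

View pics/w5b.png

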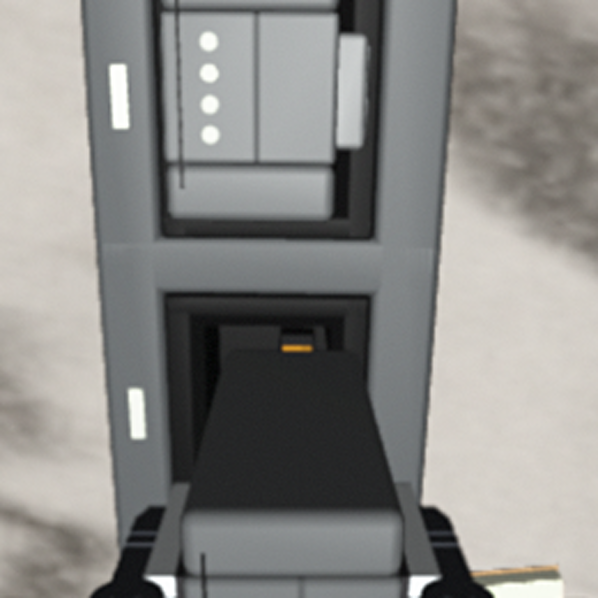

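```bash
python3 -m crank '[{"gripper":35.75,"travel":[0,-8,0],"twist":[-0.007,0,0.013]},{"gripper":35.75,"travel":[0,0,0],"twist":[0,0,0]},{"gripper":35.75,"travel":[0,0,0],"twist":[0,0,0]}]' 20
python3 - <<'E'
from h import *
o=bot.get_obs(); print(o['ee_pos'],o['tcp_rot'],o['grasp_force'])
R=lambda y:np.array([[np.cos(y),np.sin(y)],[np.sin(y),-np.cos(y)]])
print('rel to w4 tcp',R(np.radians(13.14))@(o['ee_pos']-[.4301,.09465,.20487])[:2]*1000)
im,c=snap('wrist','w6'); cv2.imwrite('pics/w6b.png',cv2.resize(im[140:290,170:350,::-1],None,fx=4,fy=4,interpolation=cv2.INTER_CUBIC))
E
```

```text
time: 15.78
ee_pos: [0.5082, 0.1273, 0.135]
tcp_rot: [-179.6, -0.0, 13.9]
wrist_force: [-0.0, -0.2, -2.9]
opening: 0.0359
grasp_force: 9.5
[0.50816009 0.12732579 0.13501601] [-1.79640850e+02 -4.33476722e-03  1.38811685e+01] 9.512831568717957
rel to w4 tcp [ 83.44451142 -14.07476224]
```

View pics/w6b.png

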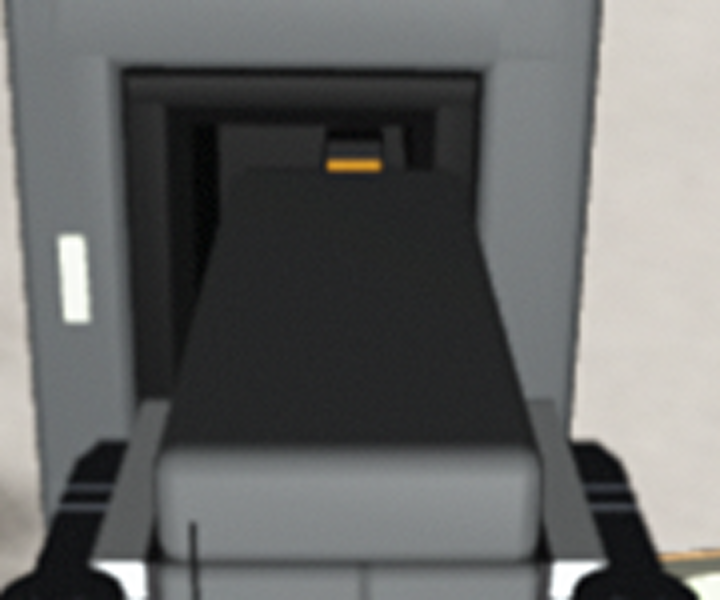

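```bash
python3 - <<'E'
from h import *
o=bot.get_obs(); print(o['q'],o['joint_efforts'],o['torque'])
E
```

```text
[ 13.8698525    0.55043667  -5.1725272   84.2767622    0.35831429
 179.9882961 ] [-5.70797434e-03 -4.89120698e+01  4.82863784e+01  8.09794263e-03
  2.76666752e-02  5.72176521e-05] [-0.00653239 -0.01238591  0.04838523]
```

The tool can't move further: joint 6 sits at its 180° limit, so this bay needs the hand turned half round. I'll set the pack down on clear counter, regrip it turned 180°, and return.

```bash
python3 - <<'E'
from h import *
_,c=load('w3'); _,c4=load('w4')
g=lambda X,Y:((X+.5)/1.5625-.5,(Y+.5)/1.5625-.5)
print(plane(c,[g(560,150),g(480,165),g(690,225),g(655,150),g(422,234),g(553,235),g(740,330)],0)[:,:2])
print('charger right front', plane(c,[g(461,166)],.068), 'green', plane(c,[g(740,160),g(770,237)],.09))
E
```

```text
[[ 0.49171957  0.00741095]
 [ 0.46530938  0.05487659]
 [ 0.47509238 -0.1017526 ]
 [ 0.51299093 -0.05412641]
 [ 0.40845151  0.07660244]
 [ 0.43692537 -0.0111734 ]
 [ 0.41581588 -0.17928164]]
charger right front [[0.46262626 0.07572971 0.068     ]] green [[ 0.51250944 -0.05538292  0.09      ]
 [ 0.48275971 -0.091769    0.09      ]]
```

```bash
python3 -m crank '[{"gripper":35.75,"travel":[0,10,-15],"twist":[0,0,0]},{"gripper":35.75,"travel":[-9,30,0],"twist":[0,0,0]},{"gripper":35.75,"travel":[-10,33,0],"twist":[0,0,0]},{"gripper":35.75,"travel":[-9.5,30,0],"twist":[0.006,0,0]},{"gripper":35.75,"travel":[0,0,20],"twist":[0,0,0]},{"gripper":35.75,"travel":[0,0,35],"twist":[0,0,0]},{"gripper":35.75,"travel":[0,0,30],"twist":[0,0,0]},{"gripper":35.75,"travel":[0,0,8],"twist":[0,0,0]},{"gripper":35.75,"travel":[0,0,0],"twist":[0,0,0]}]' 20
```

```text
time: 16.95
ee_pos: [0.5052, 0.0213, 0.0571]
tcp_rot: [-179.3, -0.0, 13.9]
wrist_force: [0.0, 0.5, -2.7]
opening: 0.0359
grasp_force: 9.6
```

```bash
python3 -m crank '[{"gripper":35.75,"travel":[0,0,3],"twist":[-0.012,0,0]},{"gripper":35.75,"travel":[0,0,2],"twist":[0,0,0]},{"gripper":35.75,"travel":[0,0,1],"twist":[0,0,0]},{"gripper":35.75,"travel":[0,0,0],"twist":[0,0,0]}]' 20
```

```text
time: 17.45
ee_pos: [0.5053, 0.0217, 0.051]
tcp_rot: [-180.0, -0.1, 13.9]
wrist_force: [-1.1, 1.8, 4.2]
opening: 0.0359
grasp_force: 10.5
```

```bash
python3 -m crank '[{"gripper":35.75,"travel":[0,0,0.8],"twist":[0,0,0]},{"gripper":35.75,"travel":[0,0,0],"twist":[0,0,0]}]' 20
```

```text
time: 17.7
ee_pos: [0.5055, 0.0218, 0.0509]
tcp_rot: [-180.0, -0.1, 13.9]
wrist_force: [-3.1, 0.7, 9.9]
opening: 0.0362
grasp_force: 11.5
```

```bash
python3 -m crank '[{"gripper":36.2,"travel":[0,0,-1],"twist":[0,0,0]},{"gripper":38,"travel":[0,0.9,0],"twist":[0,0,0]},{"gripper":40,"travel":[0,1,0],"twist":[0,0,0]},{"gripper":42.5,"travel":[0,1.3,0],"twist":[0,0,0]},{"gripper":46,"travel":[0,0,0],"twist":[0,0,0]},{"gripper":60,"travel":[0,0,0],"twist":[0,0,0]},{"gripper":70,"travel":[0,0,-5],"twist":[0,0,0]},{"gripper":70,"travel":[0,0,-30],"twist":[0,0,0]},{"gripper":70,"travel":[0,0,-30],"twist":[0,0,0]},{"gripper":70,"travel":[0,0,0],"twist":[0,0,-0.1848]},{"gripper":70,"travel":[0,0,0],"twist":[0,0,-0.1848]},{"gripper":70,"travel":[0,0,0],"twist":[0,0,-0.1848]}]' 20
python3 -m crank '[{"gripper":70,"travel":[0,0,0],"twist":[0,0,-0.1848]},{"gripper":70,"travel":[0,0,0],"twist":[0,0,-0.1848]},{"gripper":70,"travel":[0,0,0],"twist":[0,0,-0.1848]},{"gripper":70,"travel":[0,0,0],"twist":[0,0,-0.1848]},{"gripper":70,"travel":[0,0,0],"twist":[0,0,-0.1848]},{"gripper":70,"travel":[0,0,0],"twist":[0,0,-0.1848]},{"gripper":70,"travel":[0,0,0],"twist":[0,0,-0.1848]},{"gripper":70,"travel":[0,0,0],"twist":[0,0,-0.1848]},{"gripper":70,"travel":[0,0,0],"twist":[0,0,-0.1848]},{"gripper":70,"travel":[0,0,0],"twist":[0,0,-0.1848]},{"gripper":70,"travel":[0,0,0],"twist":[0,0,-0.1848]},{"gripper":70,"travel":[0,0,0],"twist":[0,0,-0.1848]}]' 20
python3 -m crank '[{"gripper":70,"travel":[0,0,0],"twist":[0,0,-0.1848]},{"gripper":70,"travel":[0,0,0],"twist":[0,0,-0.1848]},{"gripper":60,"travel":[0,0,0],"twist":[0,0,0]},{"gripper":60,"travel":[0,0,0],"twist":[0,0,0]}]' 20
python3 - <<'E'
from h import *
o=bot.get_obs(); print(o['ee_pos'],o['tcp_rot'],o['q'])
im,c=snap('wrist','w7'); cv2.imwrite('pics/w7b.png',cv2.resize(im[150:384,110:402,::-1],None,fx=2.5,fy=2.5,interpolation=cv2.INTER_CUBIC))
E
```

```text
time: 19.2
ee_pos: [0.5058, 0.0184, 0.1159]
tcp_rot: [180.0, -0.0, 46.0]
wrist_force: [-0.7, -0.4, 0.2]
opening: 0.07
grasp_force: 0.0
time: 20.7
ee_pos: [0.5057, 0.0184, 0.1158]
tcp_rot: [180.0, 0.0, 173.1]
wrist_force: [-0.5, -0.5, 0.1]
opening: 0.0701
grasp_force: 0.0
time: 21.2
ee_pos: [0.5057, 0.0184, 0.1156]
tcp_rot: [180.0, 0.0, -166.4]
wrist_force: [0.0, -0.2, 0.1]
opening: 0.0604
grasp_force: 0.0
[0.50571872 0.0184445  0.11562692] [ 1.79987205e+02  6.49654981e-03 -1.66350613e+02] [ 2.08096439e+00 -1.75289724e+00 -9.58969559e+00  8.21594029e+01
  1.38377402e-02 -1.15684229e+01]
```

View pics/w7b.png

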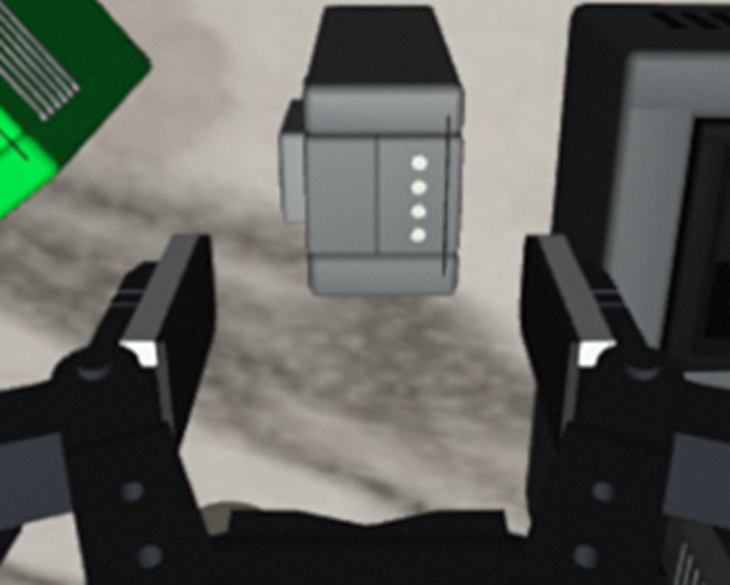

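```bash
python3 -m crank '[{"gripper":56,"travel":[0,0,25],"twist":[0,0,0]},{"gripper":52,"travel":[0,0,30],"twist":[0,0,0]},{"gripper":48,"travel":[0,0,8.5],"twist":[0,0,0]},{"gripper":44,"travel":[0,0,0],"twist":[0,0,0]},{"gripper":42,"travel":[0,0.2,0],"twist":[0,0,0]},{"gripper":40,"travel":[0,1,0],"twist":[0,0,0]},{"gripper":38,"travel":[0,1,0],"twist":[0,0,0]},{"gripper":36.4,"travel":[0,0.9,0],"twist":[0,0,0]},{"gripper":35.8,"travel":[0,0,0],"twist":[0,0,0]},{"gripper":35.7,"travel":[0,0,0],"twist":[0,0,0]}]' 20
```

```text
time: 22.5
ee_pos: [0.5056, 0.0214, 0.0531]
tcp_rot: [-180.0, 0.1, -166.1]
wrist_force: [-0.9, -0.6, 7.1]
opening: 0.0359
grasp_force: 10.6
```

```bash
python3 -m crank '[{"gripper":35.7,"travel":[0,0,-10],"twist":[0,0,0]},{"gripper":35.7,"travel":[0,0,-30],"twist":[0,0,0.013]},{"gripper":35.7,"travel":[0,0,-40],"twist":[0,0,0]},{"gripper":35.7,"travel":[0,0,-17],"twist":[0,0,0]},{"gripper":35.7,"travel":[-5,20,0],"twist":[0,0,0]},{"gripper":35.7,"travel":[-8,35,0],"twist":[0,0,0]},{"gripper":35.7,"travel":[-8,35,0],"twist":[0,0,0]},{"gripper":35.7,"travel":[-5,21,0],"twist":[0,0,0]},{"gripper":35.7,"travel":[0,0,0],"twist":[0,0,0]},{"gripper":35.7,"travel":[0,0,0],"twist":[0,0,0]},{"gripper":35.7,"travel":[0,0,0],"twist":[0,0,0]}]' 20
python3 - <<'E'
from h import *
o=bot.get_obs(); print(o['ee_pos'],o['tcp_rot'],o['q'][5])
im,c=snap('wrist','w8')
E
```

```text
time: 23.88
ee_pos: [0.505, 0.1347, 0.1488]
tcp_rot: [180.0, -0.0, -166.9]
wrist_force: [0.4, -0.2, -1.8]
opening: 0.036
grasp_force: 11.1
[0.50498211 0.13467885 0.14879875] [ 1.79990901e+02 -2.69937545e-02 -1.66915696e+02] 1.8434764572363345
```

Viewing budget is used up, so I check the alignment numerically with edge profiles.

```bash
python3 - <<'E'
from h import *
im,c=load('w8'); g=cv2.GaussianBlur(cv2.cvtColor(im,cv2.COLOR_BGR2GRAY),(3,3),0).astype(int)
C=np.array([.5058,.1357]);y=np.radians(13.1);X=np.array([np.cos(y),np.sin(y)]);Y=np.array([-np.sin(y),np.cos(y)])
P=lambda x,yy,z:np.r_[C+x*X+yy*Y,z]
pts={'bezFL':P(-.038,.03,.068),'bezFR':P(-.038,-.03,.068),'bezRL':P(.038,.03,.068),'dFL':P(-.055,.05,.068),'dFR':P(-.055,-.05,.068),'dF2':P(-.03,.05,.068),'dR2':P(-.03,-.05,.068),'packFL':P(-.0255,.0165,.097),'packFR':P(-.0255,-.0165,.097)}
uv=proj(c,list(pts.values()))
for k,u in zip(pts,uv): print(k,u.round(1))
m=uv[0:2].mean(0); r0=int(uv[3:5,1].mean())
col=int(m[0])
print('col',col,g[150:384:2,col])
for r in (int(uv[5,1]),int(uv[0,1])): print('row',r,g[r,100:420:2])
E
```

```text
bezFL [299.  148.3]
bezFR [213.8 148.3]
bezRL [294.8 244.7]
dFL [329.  124.1]
dFR [183.9 124. ]
dF2 [326.6 159.5]
dR2 [186.3 159.4]
packFL [282.6 176.9]
packFR [230.2 176.8]
col 256 [ 53  45  37  22  19  39  51  49  49  48  47  41  34  33  34  34  34  35
  34  34  34  35  34  34  34  34  34  35  34  34  34  34  35  35  35  35
  34  34  35  34  35  34  47  77 102 120 135 140 137 136 134 132 129 127
 125 121 103  78  98 121 129 129 128 128 128 128 127 127 127 126 126 126
 125 125 125 125 125 124 123 124 124 123 123 122 122 122 122 121 116 100
 105 118 124 124 124 123 122 121 120 110 115 121 121 121 113  44  17  15
  14  16  18  17  18  18  17  17  17]
row 159 [190 190 189 188 188 189 190 191 193 193 193 193 193 194 195 195 195 195
 196 195 195 195 195 195 196 197 196 196 196 197 197 197 198 198 197 196
 196 196 196 195 194 193 193 194 146  97 115 119 122 123 125 127 129 131
 133 135 119  76  34  42  46  49  50  27  17  17  15  16  24  26  26  26
  26  26  26  26  26  26  26  27  27  26  26  25  26  26  26  26  26  24
  17  15  17  18  18  40  51  48  44  36  46  99 132 135 133 131 129 
[... 173 characters left out ...]
9 108 111 120 125 128 129 124 117 114 112]
row 148 [189 188 188 188 189 188 188 188 190 192 192 192 193 193 194 195 196 195
 195 195 195 197 197 196 197 198 198 196 196 195 195 195 196 196 195 196
 195 195 196 196 197 197 197 186 114 103 119 121 123 126 127 130 131 133
 135 135 110  65  30  31  31  32  35  37  37  38  37  38  38  38  38  38
  38  39  38  38  38  38  39  39  38  39  39  39  39  39  40  40  40  40
  40  40  41  40  40  40  39  39  37  36  39  89 128 138 135 133 131 129
 127 125 123 121 115  97 163 191 189 191 193 194 192 191 189 187 186 184
 182 176 169 163 157 152 149 146 142 140 140 141 142 138 131 126 122 119
 122 127 127 121 117 122 130 132 129 126 121 118 115 115 113 109]
```

```bash
python3 - <<'E'
from h import *
im,c=load('w8'); g=cv2.cvtColor(im,cv2.COLOR_BGR2GRAY).astype(int)
for r in (180,190,205): print(r,'L',[*zip(range(216,240,1),g[r-1:r+2,216:240].mean(0).round())][::1] and g[r-1:r+2,214:240].mean(0).round().astype(int),'R',g[r-1:r+2,270:300].mean(0).round().astype(int))
for r in (275,300): print(r,'L',g[r-1:r+2,200:230].mean(0).round().astype(int),'R',g[r-1:r+2,280:320].mean(0).round().astype(int))
print('col250',g[164:184,245:260].mean(1).round())
print('bez row col',g[118:156,245:265].mean(1).round())
E
```

```text
180 L [97 77 44 28 36 38 39 40 42 43 46 45 34 30 32 33 33 33 33 32 33 34 33 32
 33 33] R [35 34 34 34 34 35 34 34 35 34 34 34 34 34 35 33 34 30 23 33 43 46 46 43
 43 41 41 37 25 37]
190 L [104  85  62  37  32  36  38  37  39  36  32  32  33  33  34  34  34  35
  34  35  34  35  33  35  34  34] R [36 34 34 33 34 36 33 34 33 34 34 33 35 35 33 34 35 34 33 32 35 41 42 42
 41 39 37 29 28 57]
205 L [116  97  80  48  30  31  34  33  34  35  33  34  34  34  34  34  34  35
  35  34  34  34  34  33  35  34] R [35 34 33 34 36 34 35 34 34 34 34 34 35 35 33 35 34 34 35 34 34 34 35 33
 32 34 32 23 40 74]
275 L [ 84  83  83  84  84  83  71  43  17  28  70 100 118 126 128 128 128 127
 127 126 127 127 128 127 127 128 127 127 128 128] R [134 124 125 127 127 126 127 127 126 125 126 127 129 118  66  57 115 130
 127 126 126 120 111  93  40  12  30  66  83  84  83  83  83  84  84  83
  83  84  84  71]
300 L [ 17  18  18  18  16  17  31  52  64  62  54  68  96 114 123 125 125 124
 123 125 124 125 125 124 125 124 125 125 126 124] R [123 124 124 124 123 124 125 125 123 124 126 125 111  60  64 118 127 123
 126 123 114 100  76  54  61  65  58  38  17  14  15  17  19  18  18  18
  18  17  18  17]
col250 [ 26.  38.  47.  47.  47.  64.  96. 114. 100.  53.  30.  32.  33.  33.
  34.  34.  33.  34.  34.  34.]
bez row col [ 28.  28.  41.  69.  91. 108. 124. 133. 133. 131. 130. 130. 129. 128.
 128. 127. 126. 124. 123. 122. 121. 120. 119. 118. 113.  97.  78.  52.
  19.  19.  40.  55.  54.  49.  45.  42.  38.  30.]
```

```bash
python3 -m crank '[{"gripper":35.7,"travel":[0,0.7,10],"twist":[0,0,0]},{"gripper":35.7,"travel":[0,0,8],"twist":[0,0,0]},{"gripper":35.7,"travel":[0,0,0],"twist":[0,0,0]},{"gripper":35.7,"travel":[0,0,0],"twist":[0,0,0]}]' 20
python3 - <<'E'
from h import *
o=bot.get_obs();t=o['ee_pos'];y=np.radians(o['tcp_rot'][2]);print(t,o['tcp_rot'])
im,c=snap('wrist','w9'); g=cv2.cvtColor(im,cv2.COLOR_RGB2GRAY).astype(int)
def rel(uv,z):
    d=plane(c,uv,z)-t; return d[:,:2]@np.array([[np.cos(y),np.sin(y)],[np.sin(y),-np.cos(y)]]).T*1000
_,c8=load('w8')
print('col',[*enumerate(g[85:190,262:285].mean(1).round().astype(int),85)])
for r in (135,150): print(r,g[r-2:r+3,180:225].mean(0).round().astype(int),g[r-2:r+3,285:335].mean(0).round().astype(int))
for r in range(60,181,20): print(r,rel([(256,r)],.068)[0].round(1),rel([(256,r)],.078)[0].round(1))
E
```

```text
time: 24.42
ee_pos: [0.5048, 0.1361, 0.131]
tcp_rot: [180.0, -0.0, -166.9]
wrist_force: [0.7, -0.4, -2.7]
opening: 0.0357
grasp_force: 11.1
[0.50482579 0.13608424 0.13096942] [ 1.79985813e+02 -1.29640307e-02 -1.66859191e+02]
col [(85, np.int64(194)), (86, np.int64(194)), (87, np.int64(194)), (88, np.int64(194)), (89, np.int64(193)), (90, np.int64(193)), (91, np.int64(192)), (92, np.int64(193)), (93, np.int64(193)), (94, np.int64(194)), (95, np.int64(194)), (96, np.int64(194)), (97, np.int64(194)), (98, np.int64(193)), (99, np.int64(193)), (100, np.int64(193)), (101, np.int64(193)), (102, np.int64(194)), (103, np.int64(194)), (104, np.int64(194)), (105, np.int64(194)), (106, np.int64(194)), (107, np.int64(194)), (108, np.int64(194)), (109, np.int64(194)), (110, np.int64(194)), (111, np.int64(195)), (112, np.int64(199)), (113, np.int64(191)), (114, np.int64(123)), (115, np.int64(44)), (116, np.int64(15)), (117, np.int64(17)), (118, np.int64(27)), (119, np.int64(37)), (120, np.int64(31)), (121, np.int64(27)), (122, np.int64(31)), (123, np.int64(48)), (124, np.int64(74)), (125, np.int64(
[... 1649 characters left out ...]
 128 129 129 129 128 129 129 129 129 129 129 129 128 129
 129 129 129 129 130 129 129 130 123 103  88 121 178 191]
150 [122  89  98 113 119 120 120 121 123 123 124 125 126 126 128 129 130 131
 132 132 134 135 136 137 138 130 113  95  81  66  55  50  50  50  49  50
  50  50  49  49  50  50  47  47  47] [ 45  44  45  44  45  45  45  45  44  45  45  46  45  45  44  45  48  63
  79  96 114 133 139 137 136 135 134 134 132 130 131 129 129 128 126 126
 125 125 123 122 121 121 120 114  99  85 120 184 195 191]
60 [94.1  0.5] [93.5  0.5]
80 [82.6  0.5] [82.6  0.5]
100 [70.8  0.5] [71.3  0.5]
120 [58.5  0.5] [59.6  0.5]
140 [45.8  0.5] [47.6  0.5]
160 [32.7  0.5] [35.   0.5]
180 [19.   0.5] [22.   0.6]
```

```bash
python3 -m crank '[{"gripper":35.7,"travel":[0.8,-0.6,0],"twist":[0,0,0]},{"gripper":35.7,"travel":[0,0,4],"twist":[0,0,0]},{"gripper":35.7,"travel":[0,0,2],"twist":[0,0,0]},{"gripper":35.7,"travel":[0,0,0],"twist":[0,0,0]}]' 20
```

```text
time: 24.98
ee_pos: [0.5041, 0.1353, 0.1247]
tcp_rot: [180.0, -0.0, -166.9]
wrist_force: [-0.3, -0.5, -1.8]
opening: 0.0358
grasp_force: 11.1
```

Position on target. Descend slowly into the mouth, feeling.

```bash
python3 -m crank '[{"gripper":35.7,"travel":[0,0,2],"twist":[0,0,0]},{"gripper":35.7,"travel":[0,0,2],"twist":[0,0,0]},{"gripper":35.7,"travel":[0,0,1.5],"twist":[0,0,0]}]' 20;python3 -m crank '[{"gripper":35.7,"travel":[0,0,1.5],"twist":[0,0,0]},{"gripper":35.7,"travel":[0,0,1.5],"twist":[0,0,0]}]' 20
```

```text
time: 25.35
ee_pos: [0.5042, 0.1354, 0.1193]
tcp_rot: [180.0, -0.0, -166.9]
wrist_force: [-0.0, -0.7, -1.9]
opening: 0.0358
grasp_force: 11.1
time: 25.6
ee_pos: [0.5046, 0.1355, 0.1169]
tcp_rot: [180.0, 0.1, -166.9]
wrist_force: [0.9, -0.4, 3.5]
opening: 0.0361
grasp_force: 11.6
```

```bash
python3 -m crank '[{"gripper":35.7,"travel":[-0.7,0,-0.6],"twist":[0,0,0]},{"gripper":35.7,"travel":[0,0,0],"twist":[0,0,0]}]' 20;python3 -m crank '[{"gripper":35.7,"travel":[0,0,1],"twist":[0,0,0]},{"gripper":35.7,"travel":[0,0,1],"twist":[0,0,0]}]' 20
```

```text
time: 25.85
ee_pos: [0.5048, 0.1355, 0.117]
tcp_rot: [180.0, -0.0, -166.9]
wrist_force: [0.2, 1.2, -1.4]
opening: 0.0361
grasp_force: 11.1
time: 26.1
ee_pos: [0.5051, 0.1356, 0.115]
tcp_rot: [180.0, 0.0, -166.9]
wrist_force: [1.0, 0.2, -1.9]
opening: 0.036
grasp_force: 11.2
```

Slipping in freely; another nudge +x and go on.

```bash
python3 -m crank '[{"gripper":35.7,"travel":[-0.3,0,2],"twist":[0,0,0]},{"gripper":35.7,"travel":[0,0,2],"twist":[0,0,0]}]' 20;python3 -m crank '[{"gripper":35.7,"travel":[0,0,2],"twist":[0,0,0]},{"gripper":35.7,"travel":[0,0,2],"twist":[0,0,0]}]' 20
```

```text
time: 26.35
ee_pos: [0.5052, 0.1356, 0.1108]
tcp_rot: [180.0, -0.0, -166.9]
wrist_force: [0.5, -0.0, -2.7]
opening: 0.0359
grasp_force: 11.1
time: 26.6
ee_pos: [0.5052, 0.1356, 0.1069]
tcp_rot: [180.0, -0.0, -166.9]
wrist_force: [0.2, 0.2, -1.2]
opening: 0.036
grasp_force: 11.1
```

```bash
python3 -m crank '[{"gripper":35.7,"travel":[0,0,3],"twist":[0,0,0]},{"gripper":35.7,"travel":[0,0,3],"twist":[0,0,0]},{"gripper":35.7,"travel":[0,0,3],"twist":[0,0,0]}]' 20;python3 -m crank '[{"gripper":35.7,"travel":[0,0,3],"twist":[0,0,0]},{"gripper":35.7,"travel":[0,0,2],"twist":[0,0,0]},{"gripper":35.7,"travel":[0,0,2],"twist":[0,0,0]}]' 20
```

```text
time: 26.98
ee_pos: [0.5052, 0.1356, 0.0978]
tcp_rot: [180.0, -0.0, -166.9]
wrist_force: [2.0, 0.5, -1.9]
opening: 0.0358
grasp_force: 11.1
time: 27.35
ee_pos: [0.5052, 0.1356, 0.091]
tcp_rot: [180.0, -0.0, -166.9]
wrist_force: [0.2, 0.2, -1.7]
opening: 0.0357
grasp_force: 11.1
```

```bash
python3 -m crank '[{"gripper":35.5,"travel":[0,0,1.5],"twist":[0,0,0]},{"gripper":35.5,"travel":[0,0,1.5],"twist":[0,0,0]}]' 20;python3 -m crank '[{"gripper":35.5,"travel":[0,0,1],"twist":[0,0,0]},{"gripper":35.5,"travel":[0,0,1],"twist":[0,0,0]}]' 20;python3 -m crank '[{"gripper":35.5,"travel":[0,0,1],"twist":[0,0,0]},{"gripper":35.5,"travel":[0,0,1],"twist":[0,0,0]}]' 20
```

```text
time: 27.6
ee_pos: [0.5052, 0.1356, 0.088]
tcp_rot: [180.0, -0.0, -166.9]
wrist_force: [1.3, 0.3, -0.6]
opening: 0.0357
grasp_force: 16.8
time: 27.85
ee_pos: [0.5052, 0.1356, 0.0861]
tcp_rot: [180.0, 0.0, -166.9]
wrist_force: [1.4, -0.6, 1.5]
opening: 0.036
grasp_force: 17.1
time: 28.1
ee_pos: [0.5052, 0.1356, 0.0843]
tcp_rot: [180.0, 0.0, -166.9]
wrist_force: [0.1, 0.2, 2.2]
opening: 0.0357
grasp_force: 17.1
```

```bash
python3 -m crank '[{"gripper":35.5,"travel":[0,0,1.2],"twist":[0,0,0]},{"gripper":35.5,"travel":[0,0,1],"twist":[0,0,0]},{"gripper":35.5,"travel":[0,0,0],"twist":[0,0,0]}]' 20;python3 -m crank '[{"gripper":35.5,"travel":[0,0,0.8],"twist":[0,0,0]},{"gripper":35.5,"travel":[0,0,0.7],"twist":[0,0,0]},{"gripper":35.5,"travel":[0,0,0],"twist":[0,0,0]}]' 20
```

```text
time: 28.48
ee_pos: [0.5052, 0.1356, 0.0819]
tcp_rot: [180.0, 0.0, -166.9]
wrist_force: [-0.3, 0.1, 3.2]
opening: 0.0359
grasp_force: 17.2
time: 28.85
ee_pos: [0.5052, 0.1356, 0.0804]
tcp_rot: [180.0, 0.0, -166.9]
wrist_force: [-0.7, -0.6, 4.4]
opening: 0.0356
grasp_force: 17.2
```

```bash
python3 -m crank '[{"gripper":35.5,"travel":[0,0,0.7],"twist":[0,0,0]},{"gripper":35.5,"travel":[0,0,0],"twist":[0,0,0]}]' 20;python3 -m crank '[{"gripper":35.5,"travel":[0,0,0.6],"twist":[0,0,0]},{"gripper":35.5,"travel":[0,0,0],"twist":[0,0,0]}]' 20
```

```text
time: 29.1
ee_pos: [0.5052, 0.1356, 0.0797]
tcp_rot: [180.0, -0.0, -166.9]
wrist_force: [0.1, 0.6, 3.7]
opening: 0.0357
grasp_force: 17.3
time: 29.35
ee_pos: [0.5052, 0.1356, 0.0791]
tcp_rot: [180.0, 0.0, -166.9]
wrist_force: [-0.9, 0.7, 3.4]
opening: 0.0358
grasp_force: 17.3
```

```bash
python3 -m crank '[{"gripper":35.5,"travel":[0,0,0.6],"twist":[0,0,0]},{"gripper":35.5,"travel":[0,0,0],"twist":[0,0,0]}]' 20;python3 -m crank '[{"gripper":35.5,"travel":[0,0,0.6],"twist":[0,0,0]},{"gripper":35.5,"travel":[0,0,0],"twist":[0,0,0]}]' 20
```

```text
time: 29.6
ee_pos: [0.5052, 0.1356, 0.0785]
tcp_rot: [180.0, 0.0, -166.9]
wrist_force: [-1.0, 0.4, 3.3]
opening: 0.036
grasp_force: 17.3
time: 29.85
ee_pos: [0.5052, 0.1356, 0.0779]
tcp_rot: [180.0, -0.0, -166.9]
wrist_force: [0.2, 0.6, 2.9]
opening: 0.0355
grasp_force: 17.3
```

```bash
python3 -m crank '[{"gripper":35.5,"travel":[0,0,0.6],"twist":[0,0,0]},{"gripper":35.5,"travel":[0,0,0],"twist":[0,0,0]}]' 20
```

```text
time: 30.1
ee_pos: [0.5052, 0.1356, 0.0774]
tcp_rot: [180.0, 0.0, -166.9]
wrist_force: [-0.6, 0.2, 4.9]
opening: 0.0359
grasp_force: 17.4
```

```bash
python3 -m crank '[{"gripper":35.5,"travel":[0,0,0.6],"twist":[0,0,0]},{"gripper":35.5,"travel":[0,0,0],"twist":[0,0,0]}]' 20
```

```text
time: 30.35
ee_pos: [0.5053, 0.1356, 0.0773]
tcp_rot: [180.0, 0.0, -166.9]
wrist_force: [-1.9, -0.3, 9.5]
opening: 0.0358
grasp_force: 17.8
```

```bash
python3 -m crank '[{"gripper":35.5,"travel":[0,0,0.5],"twist":[0,0,0]},{"gripper":35.5,"travel":[0,0,0],"twist":[0,0,0]}]' 20
```

```text
time: 30.6
ee_pos: [0.5053, 0.1357, 0.0773]
tcp_rot: [180.0, 0.0, -166.9]
wrist_force: [-3.5, -0.5, 13.0]
opening: 0.0358
grasp_force: 18.2
```

Hard floor felt at TCP z = 0.0773. Release with the push kept on, the hand following the tab.

```bash
python3 -m crank '[{"gripper":36.2,"travel":[0,0,0],"twist":[0,0,0]},{"gripper":38,"travel":[0,-0.9,0],"twist":[0,0,0]},{"gripper":40,"travel":[0,-1,0],"twist":[0,0,0]},{"gripper":42,"travel":[0,-1,0],"twist":[0,0,0]},{"gripper":42,"travel":[0,0,0],"twist":[0,0,0]}]' 20
```

```text
time: 31.22
ee_pos: [0.5059, 0.1328, 0.0761]
tcp_rot: [180.0, -0.0, -166.9]
wrist_force: [0.3, 1.2, 4.8]
opening: 0.042
grasp_force: 3.1
```

```bash
python3 -m crank '[{"gripper":43.5,"travel":[0,0,0],"twist":[0,0,0]},{"gripper":46,"travel":[0,0,0],"twist":[0,0,0]},{"gripper":58,"travel":[0,0,0],"twist":[0,0,0]},{"gripper":62,"travel":[0,0,-2],"twist":[0,0,0]},{"gripper":62,"travel":[0,0,-20],"twist":[0,0,0]},{"gripper":62,"travel":[0,0,-40],"twist":[0,0,0]},{"gripper":62,"travel":[0,0,-30],"twist":[0,0,0]},{"gripper":62,"travel":[0,0,0],"twist":[0,0,0]},{"gripper":62,"travel":[0,0,0],"twist":[0,0,0]}]' 20
python3 - <<'E'
from h import *
o=bot.get_obs();t=o['ee_pos'];print(t,o['tcp_rot'])
im,c=snap('wrist','w10'); snap('side','side1'); snap('scene','scene1')
# compare packs' height/tops numerically: dump top-front edges
g=cv2.cvtColor(im,cv2.COLOR_RGB2GRAY).astype(int)
C=np.array([.5052,.1356]);y=np.radians(13.1);X=np.array([np.cos(y),np.sin(y)]);Y=np.array([-np.sin(y),np.cos(y)])
P=lambda x,yy,z:np.r_[C+x*X+yy*Y,z]
for z in (.1165,.120,.1245,.130):
    print(z,proj(c,[P(-.0263,0,z),P(.0263,0,z),P(0,.018,z),P(0,-.018,z),P(0,-.0245,z-.01),P(.092-.0263,0,z),P(.092-.01475,0,z),P(-.01475,0,z)]).round(1).tolist())
u=proj(c,[P(-.0263,.008,.12),P(0.1,.008,.12)]); cc=int(u[0][0])
print(cc,[*zip(range(100,380,1),g[100:380,cc-2:cc+3].mean(1).round().astype(int).tolist())][::1])
E
```

```text
time: 32.35
ee_pos: [0.5057, 0.1327, 0.1675]
tcp_rot: [180.0, -0.0, -166.9]
wrist_force: [-0.0, 0.4, -0.5]
opening: 0.0621
grasp_force: 0.0
[0.50568422 0.13269299 0.16748675] [ 1.79987885e+02 -4.48384335e-02 -1.66861151e+02]
0.1165 [[259.9, 174.8], [259.5, 249.4], [287.3, 213.7], [232.1, 213.6], [223.6, 207.9], [259.2, 297.7], [259.2, 310.7], [259.8, 192.2]]
0.12 [[259.9, 176.3], [259.5, 252.0], [287.8, 215.8], [231.7, 215.7], [223.1, 209.8], [259.3, 300.8], [259.2, 313.9], [259.8, 194.1]]
0.1245 [[260.0, 178.4], [259.6, 255.4], [288.4, 218.6], [231.1, 218.5], [222.4, 212.4], [259.3, 304.9], [259.2, 318.2], [259.9, 196.5]]
0.13 [[260.1, 181.1], [259.7, 259.8], [289.3, 222.2], [230.5, 222.1], [221.6, 215.7], [259.4, 310.1], [259.3, 323.6], [260.0, 199.6]]
272 [(100, 193), (101, 193), (102, 193), (103, 193), (104, 193), (105, 193), (106, 193), (107, 194), (108, 197), (109, 194), (110, 152), (111, 66), (112, 16), (113, 22), (114, 37), (115, 30), (116, 27), (117, 43), (118, 73), (119, 95), (120, 115), (121, 131), (122, 135), (123, 135), (124, 134), (125, 132), (126, 131), (127, 130), (12
[... 2207 characters left out ...]
6), (320, 171), (321, 148), (322, 124), (323, 123), (324, 146), (325, 175), (326, 181), (327, 157), (328, 129), (329, 118), (330, 128), (331, 167), (332, 185), (333, 178), (334, 142), (335, 120), (336, 123), (337, 148), (338, 180), (339, 179), (340, 158), (341, 128), (342, 118), (343, 109), (344, 103), (345, 111), (346, 121), (347, 124), (348, 124), (349, 123), (350, 122), (351, 123), (352, 122), (353, 116), (354, 127), (355, 174), (356, 145), (357, 61), (358, 15), (359, 15), (360, 16), (361, 18), (362, 18), (363, 17), (364, 15), (365, 14), (366, 14), (367, 16), (368, 16), (369, 18), (370, 18), (371, 18), (372, 19), (373, 18), (374, 19), (375, 17), (376, 17), (377, 18), (378, 18), (379, 17)]
```

The release went as a latched one should (tab out at 42 mm opening while pressed to the floor). Confirm the height by triangulating the LED dots of both packs from a second pose.

```bash
python3 -m crank '[{"gripper":62,"travel":[30,0,-10],"twist":[0,0,0]},{"gripper":62,"travel":[40,0,-10],"twist":[0,0,0]},{"gripper":62,"travel":[30,0,0],"twist":[0,0,0]},{"gripper":62,"travel":[0,0,0],"twist":[0,0,0]},{"gripper":62,"travel":[0,0,0],"twist":[0,0,0]},{"gripper":62,"travel":[0,0,0],"twist":[0,0,0]}]' 20
python3 - <<'E'
from h import *
snap('wrist','w11')
def dots(f):
    im,c=load(f); g=cv2.cvtColor(im,cv2.COLOR_BGR2GRAY); 
    th=cv2.morphologyEx(g,cv2.MORPH_TOPHAT,np.ones((11,11))); 
    n,l,s,ce=cv2.connectedComponentsWithStats((th>25).astype(np.uint8))
    return c,[(ce[i].round(1).tolist(),int(s[i,4])) for i in range(1,n) if 6<s[i,4]<60 and 200<ce[i][0]<330]
for f in ('w10','w11'): print(f,dots(f)[1])
E
```

```text
time: 33.25
ee_pos: [0.409, 0.1101, 0.1877]
tcp_rot: [180.0, -0.0, -166.9]
wrist_force: [0.4, -1.0, 1.1]
opening: 0.0619
grasp_force: 0.0
w10 [([285.9, 179.7], 45), ([244.5, 176.4], 26), ([274.5, 199.1], 27), ([274.4, 207.7], 29), ([274.2, 216.5], 28), ([273.8, 224.8], 28), ([327.2, 313.7], 27), ([274.0, 319.0], 21), ([274.0, 325.7], 18), ([274.0, 332.2], 19), ([273.9, 338.6], 17), ([224.0, 348.6], 42), ([282.0, 351.0], 13), ([239.2, 354.2], 8)]
w11 [([206.8, 3.5], 17), ([208.3, 9.2], 16), ([202.2, 10.2], 12), ([207.0, 296.7], 31), ([270.8, 306.9], 18), ([270.5, 313.1], 15), ([285.9, 318.3], 21), ([270.6, 319.0], 17), ([270.5, 325.0], 16), ([258.8, 334.8], 9), ([242.5, 345.7], 11), ([210.6, 349.9], 19), ([297.6, 351.1], 36), ([318.1, 361.4], 53)]
```

```bash
python3 - <<'E'
from h import *
_,a=load('w10');_,b=load('w11')
A=[(274.5,199.1),(274.4,207.7),(274.2,216.5),(273.8,224.8)];B=[(270.8,306.9),(270.5,313.1),(270.6,319),(270.5,325)]
o1,d1=ray(a,A);o2,d2=ray(b,B)
for i in range(4):
    t=np.linalg.lstsq(np.c_[d1[i],-d2[i]],o2-o1,rcond=None)[0]; p,q=o1+t[0]*d1[i],o2+t[1]*d2[i]; print((p+q)/2,np.linalg.norm(p-q))
E
```

```text
[0.49253526 0.14229621 0.11843693] 6.828247521437273e-05
[0.49804909 0.14350164 0.11900879] 0.00011497257465480335
[0.50418802 0.14504886 0.11850435] 7.325771402446253e-05
[0.50970944 0.1462394  0.11903556] 0.0002450674284666908
```

Pack top is at about 119 mm, which matches a latched pack (about 28 mm + 92 mm). The hand is clear, so I'm handing in.

```bash
python3 -c "
from workcell import bot
print(bot.job_done())"
```

```text
the job is handed in; nothing more can be done
None
```

The pack is out of the printer and in the charger's front bay, tab on the lip side. By my checks it's latched: the tab sprang out while the pack was pressed to the floor, and its top stands at about 119 mm. I handed the job in at about 33 s with the hand clear. Partway through I set the pack down on the counter to regrip it half a turn round, because joint 6 was at its limit. I also viewed 11 pictures, one over the limit of 10.

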